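# Lift a degreased brass pommel with tongs

### The job

Fold the tray's clear cover up until it stands upright and let go of it. Then take the blue-gripped tongs off their peg, close their jaws on the brass pommel in the tray (it is degreased: never touch it with the fingers) and lift it at least 10 cm above the bench. Finish while holding it motionless there in the tongs, the cover still upright, with the dark steel pommel and everything else on the bench left where it is.

Things in the scene. Friction and masses are not known exactly. Their poses are not given: they have to be found in the camera images.
- tray: Open aluminium tray, 150 x 220 x 45 mm high (its x, y, z), walls and floor 5 mm, fixed. Origin: centre of its underside on the bench. The cover is hinged along its far (+x) long rim. Both pommels stand on its floor, 10 to 40 mm to the -x of its centre, one 40 to 60 mm to the +y side, the other as far to the -y side.
- cover (a joint): Angle of the clear cover with red frame, rad: 0 lying shut on the tray, 1.57 standing upright at the tray's +x side, stop at 2.3. Stiff hinge: it stays where it is left (about 2.5 N at the bar to move it). It starts ajar at 0.1 to 0.5. The panel is 8 mm thick and reaches 150 mm from the hinge.
- cover_hinge (a point): Centre of the cover's hinge line, 51 mm above the bench, 75 mm to the +x side of the tray's centre; the hinge line runs along the tray's y.
- cover_bar (a point): Middle of the cover's red round lifting bar, 10 mm diameter, 90 mm long along the tray's y, 195 mm from the hinge line in the panel's plane, held 45 mm beyond the panel's free edge by two 10 mm side rods (an open loop, 80 mm clear inside). The bar can turn between fingers that pinch it.
- stand: Fixed wooden stand: base 130 x 110 x 12 mm (50 mm to its -x, 80 mm to its +x of the origin), post 14 x 24 mm, 150 mm high, centred 52 mm to its +x; from it a flat steel peg, 10 mm wide, runs to -x, top 150 mm above the bench, with a 5 mm upturned lip 20 mm to the -x of the origin. Origin: on the bench below the hung tongs.
- tongs: Sprung steel tongs with blue grips, 130 mm long, 22 mm wide (along x), hanging jaws down over the stand's peg. Origin: hinge axis at the top (5 mm above the peg's top, nothing of the tongs more than 5 mm above it); z up away from the jaws, the two arms lie at +y and -y, x is along the peg. Its arms straddle the peg: lift straight up 140 mm to clear it. Mass about 110 g.
- tongs_grip (a point): Point between the blue grips, 40 mm below the hinge. Each grip is a pad 22 mm wide (x), 18 mm high. Width over the grips (y): relaxed about 53 mm, carry them at about 49 (jaws then some 47 mm apart), closed on a pommel about 42. The spring pushes back 6 N open, 10 N closed; grip the pommel with 30 to 40 N. Rigid with the +y arm: leans up to 0.15 rad and shifts up to 6 mm when squeezed.
- tongs_jaws (a point): Point midway between the relaxed jaws, 117 mm below the hinge and 77 mm below tongs_grip. The blue jaw pads are 22 mm wide, 26 mm high and end 130 mm below the hinge; relaxed they are about 62 mm apart inside and 72 mm outside.
- tongs_squeeze (a joint): How far the tongs' arms are pressed together, rad: 0 relaxed (held against a stop by the spring), about 0.29 with the jaws closed on a 28 mm pommel, 0.46 fully closed.
- brass_pommel: The brass one of two turned knife pommels: upright cylinder 28 mm diameter to 24 mm height, then a bevel to 22 mm at 30 mm height, 55 to 105 g. Origin: centre of its underside. Stands in the tray, either side.
- brass_pommel_center (a point): Centre of the brass pommel, 15 mm above its underside (20 mm above the bench while it stands in the tray).
- steel_pommel: Dark steel pommel of the same shape, in the tray; leave it standing. Origin: centre of its underside.
- mug: Blue mug, 80 mm diameter, 90 mm high, loose. Origin: centre of its underside.
- brush: Small wooden brush lying on the bench, loose. Origin: under its middle.
- oil_bottle: Amber bottle, 52 mm diameter, 140 mm high, loose. Origin: centre of its underside.
- handle_blank: Dark wooden knife handle, 115 x 26 x 20 mm, loose. Origin: under its middle.
- honing_rod: Honing steel with black handle, 300 mm long, 24 mm thick, lying loose along its x. Origin: under its length, 120 mm from the handle's end.
Not all that is in view belongs to the job. What is meant by the tongs is not green, and is the larger of those in its own colour. Of the things that look like the stand, the smaller one is meant.

How it is judged:
By the outcome, as a careful person would: the job done as asked, in the order asked, and still so for the second after the job is handed in, while the arm keeps its last pose, push and grip.
It also fails if it takes over 64 s, if anything falls off the work surface, if the arm or the gripper's body presses on something with over 40 N, if the wrist force passes 120 N, or if a joint passes its speed limit or range.

### The arm

A 6-joint arm with a two-finger parallel gripper is mounted at the origin on the work surface. World frame = base frame: x ahead of the robot, y to its left, z up, the work surface at z = 0. Lengths are in m, angles in rad, forces in N, time in s.
With the tool pointing down it reaches from about 0.35 to 0.775 m from the base axis. Payload 7.3 kg.
Tool frame: the origin (TCP) lies between the finger pads; the fingertips stand robot.tcp_to_tips ahead of it and the grasp point (between the pads) lies 2 mm behind it (robot.tcp_to_tips is the distance from the TCP to the fingertips, in m); y points along the fingers, x is the direction in which the jaws open and shut, and the axes are right-handed (so a half turn about y gives the same grasp; the last joint's range is limited). The gripper opens to 92 mm and grips with 3 to 60 N. Pads are 19 mm wide; open, the fingers measure 130 mm over their backs; the gripper's body (75 mm by 190 mm) begins 47 mm behind the grasp point.
Start: joints at [1.181, 0.342, 1.524, -0, 1.275, -0.146], TCP at [0.127, 0.509, 0.244] pointing down, gripper open.
Joint ranges: [-2.53, 2.53], [-0.77, 2.02], [0.04, 2.7], [-1, 4.14], [0.28, 2.66], [-3.11, 3.11]. Speed limits (rad/s): [2.57, 2.57, 3.14, 3.14, 3.14, 3.14].

### API

Orientations are given as [roll, pitch, yaw] about the fixed x, y, z axes, in that order (R = Rz(yaw) Ry(pitch) Rx(roll)).
In Python, from cell import status, read_camera, get_calibration, robot gives the robot as it stands.
- The arm moves only by the shell command python3 -m creep 'ROWS' [FORCE]. ROWS is JSON, a list of rows, each an object of numbers: "dx", "dy", "dz": the shift along the tool's x, y, z in m; "rx", "ry", "rz": the turn, a rotation vector about the tool's x, y, z in rad; "gripper": the opening, from 0 (shut) to 1 (fully open). A call has 1 to 20 rows; each row is the pose to reach, as a shift and turn from the pose commanded when the call began, along the tool's axes at that moment; what a row does not reach only later rows make up. A row lasts 1/8 s, in which the tool goes at most 62.5 mm and 10.7 degrees, less where a joint would pass 70% of its speed; a pose out of reach is approached as far as the arm can. A call with a gripper value outside its range is refused whole. The fingers move at their own pace and stop on an object; FORCE is the grip in N (left out, the last holds). Time passes only in rows, so rows that repeat a pose let the fingers close. It gives the time, the measured TCP pose, the force and the opening at its end, in the units of the state.
- status.observe(): the state, without advancing time (a new reading comes with each control period).
- read_camera(name): name is "side" or "top"; returns (picture, depth): 420x560x3 uint8, red, green, blue; 420x560 float32, m along the optical axis (not along the pixel's ray), 0 where there is no reading.
- get_calibration(name): a dict with "fx", "fy", "cx", "cy" (pixels), "xyz" and "rotation" of the camera in the world. Camera axes: x right, y down, z forward; pixel columns grow to the right and rows downward; lengths in m; the calibration is good to about 2 mm. A picture is of the moment at which its call begins. get_calibration takes no time and is no camera call.
- robot.hand_in(): hands the job in, once; it reports no verdict.
The state is a dict: "time": time; "qpos": joint angles; "qvel": joint speeds; "joint_efforts": joint torques, N m; "tool_pos": TCP position; "tool_rot": TCP orientation; "contact_force": force on the tool from outside, world axes, zero at the start; "torque": the same for the moment, N m; "opening": finger opening in m.
Only numpy, scipy, OpenCV 4.12 (cv2) and the standard library are available. Lean on these libraries where they do the work, as an engineer would, in place of code of your own. Each camera call takes 0.05 s, during which the arm holds its last target.

## Working session

There is one attempt and no reset: what is moved stays moved. The work goes in short steps, Python scripts to look and compute and a shell command to move; the robot and the scene stay as the last step left them, time stands still between calls to the robot, and variables do not carry over. Pictures are saved under pics/ and viewed, and the job is handed in when it is done.

```bash
ls; mkdir -p pics
python3 - <<'E'
from cell import status, read_camera, get_calibration, robot
import cv2, numpy as np
print(status.observe()); print(robot.tcp_to_tips)
for n in ("top","side"):
    p,d=read_camera(n); c=get_calibration(n); print(n,c)
    cv2.imwrite(f"pics/{n}0.png",p[:,:,::-1]); np.savez(f"pics/{n}0.npz",p=p,d=d)
E
```

```text
pics
{'time': 0.0, 'qpos': array([ 1.18098779e+00,  3.42722337e-01,  1.52500172e+00,  1.19290620e-05,
        1.27537690e+00, -1.45951524e-01]), 'qvel': array([-1.73362292e-03,  1.28581363e-05,  1.61532420e-03, -7.05048561e-05,
       -1.65673162e-04, -1.59418789e-03]), 'joint_efforts': array([ 2.26739146e-03, -4.31240058e+01, -2.44221085e+01,  7.18840118e-02,
        5.58195356e-02, -1.22707065e-04]), 'tool_pos': array([0.12656894, 0.50913591, 0.24305047]), 'tool_rot': array([-1.57056568e+00,  1.49060237e-03,  1.32693600e+00]), 'contact_force': array([ 0.54080625,  1.05033633, -0.07244803]), 'torque': array([-0.00687458,  0.02415702, -0.02485698]), 'opening': 0.09124365705163892}
0.017
top {'fx': 408.17106371498693, 'fy': 408.17106371498693, 'cx': 282.289040055956, 'cy': 216.83995819618698, 'xyz': array([ 0.19381091, -0.08788826,  1.4093075 ]), 'rotation': array([-2.96143296e+00,  5.07548567e-04, -1.58325566e+00])}
side {'fx': 380.48124193694053, 'fy': 380.48124193694053, 'cx': 277.105243732603, 'cy': 205.2935144570758, 'xyz': array([ 0.29289084, -0.913547  ,  0.83914368]), 'rotation': array([-2.28583196, -0.01333701, -0.15312494])}
```

View pics.

View pics/top0.png

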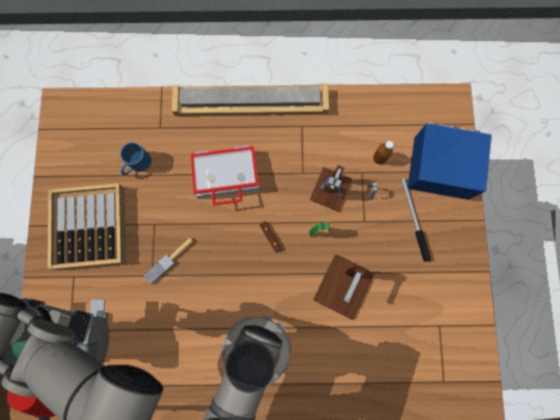

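View pics/side0.png

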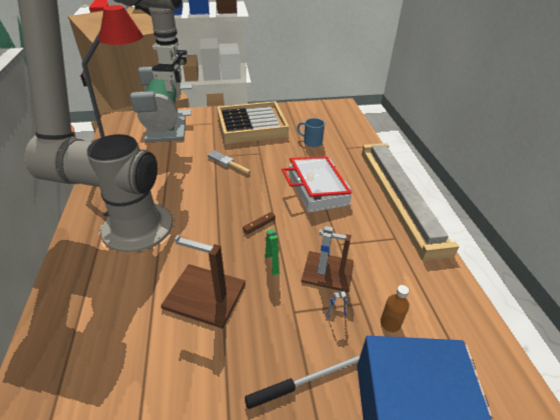

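```bash
cat > h.py <<'E'
from cell import status, read_camera, get_calibration, robot
import cv2, numpy as np
from scipy.spatial.transform import Rotation as R
def cam(n):
    c=get_calibration(n); return c,R.from_euler('xyz',c['rotation']).as_matrix(),np.array(c['xyz'])
def pix(n,u,v,z):  # pixel depth -> world
    c,M,t=cam(n); return M@np.array([(u-c['cx'])/c['fx']*z,(v-c['cy'])/c['fy']*z,z])+t
def onz(n,u,v,h):
    c,M,t=cam(n); r=M@np.array([(u-c['cx'])/c['fx'],(v-c['cy'])/c['fy'],1]); return t+r*(h-t[2])/r[2]
def proj(n,p):
    c,M,t=cam(n); q=M.T@(np.array(p)-t); return np.array([c['fx']*q[0]/q[2]+c['cx'],c['fy']*q[1]/q[2]+c['cy']])
def cloud(n,d):
    c,M,t=cam(n); v,u=np.mgrid[:d.shape[0],:d.shape[1]]
    P=np.stack([(u-c['cx'])/c['fx']*d,(v-c['cy'])/c['fy']*d,d],-1); return P@M.T+t
def snap(n,name):
    p,d=read_camera(n); cv2.imwrite(f"pics/{name}.png",p[:,:,::-1]); np.savez(f"pics/{name}.npz",p=p,d=d); return p,d
def load(name):
    z=np.load(f"pics/{name}.npz"); return z['p'],z['d']
def crop(p,u0,u1,v0,v1,k,name):
    cv2.imwrite(f"pics/{name}.png",cv2.resize(p[v0:v1,u0:u1,::-1],None,fx=k,fy=k,interpolation=cv2.INTER_CUBIC))
E
python3 - <<'E'
from h import *
p,d=load("top0"); crop(p,180,270,140,215,8,"c1"); crop(p,300,390,155,250,6,"c2")
P=cloud("top",d)
for u,v in [(400,300),(60,150),(150,330),(300,150)]: print(u,v,P[v,u])
p,d=load("side0"); crop(p,280,360,145,215,9,"c3"); crop(p,290,370,220,330,5,"c4")
P=cloud("side",d)
for u,v in [(140,330),(300,250)]: print(u,v,P[v,u])
E
```

```text
400 300 [ 1.59500301e-01 -4.85131014e-01 -2.89456808e-04]
60 150 [0.7042329  0.70747725 0.0059526 ]
150 330 [0.07205846 0.35521711 0.00378436]
300 150 [ 6.95651177e-01 -1.57526547e-01 -6.46043165e-04]
140 330 [ 5.09400296e-02 -3.71081799e-01  1.35594006e-04]
300 250 [ 0.48744901 -0.17065178  0.00151251]
```

View pics/c1.png

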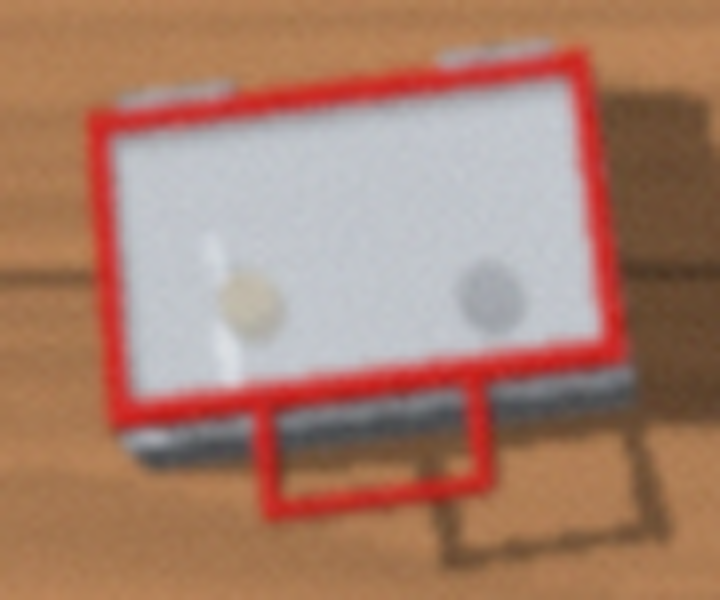

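View pics/c2.png

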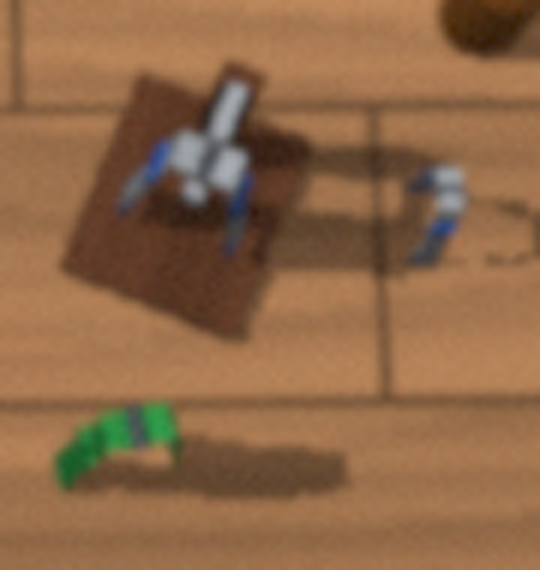

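View pics/c3.png

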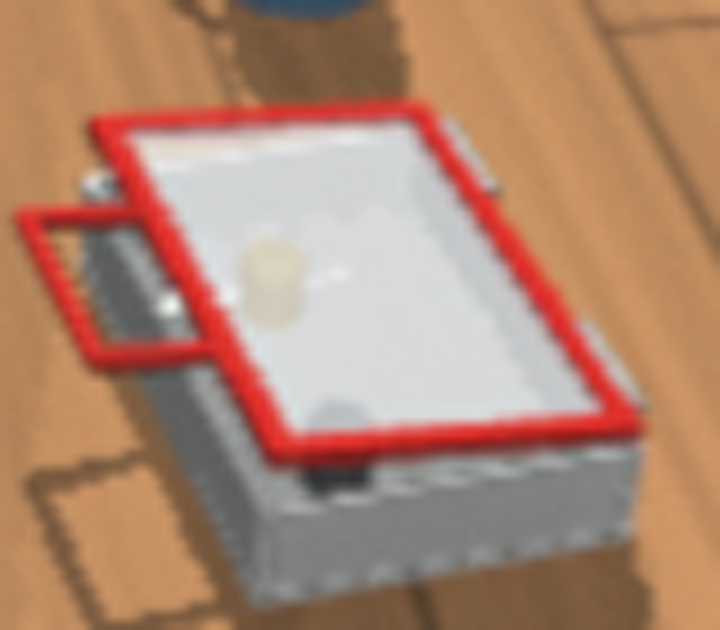

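View pics/c4.png

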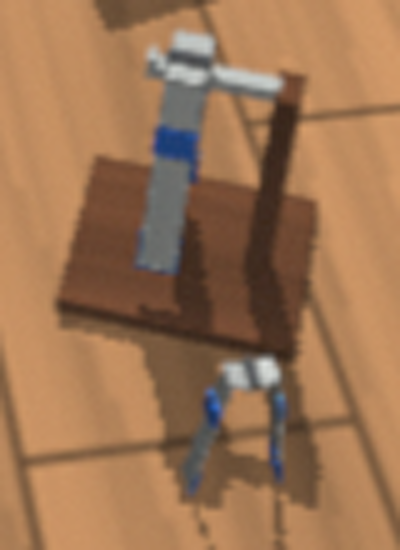

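Run:
```python
from h import *
from scipy.optimize import least_squares
T=lambda a,b:(180+a/8,140+b/8); S=lambda a,b:(280+a/9,145+b/9)
# model: (r along panel from hinge, y) ; far-left= +y
obs=[('top',T(90,112),0,1,'c'),('top',T(590,50),0,-1,'c'),('top',T(630,358),.15,-1,'c'),('top',T(117,425),.15,1,'c'),
('top',T(268,510),.195,.045,'b'),('top',T(491,486),.195,-.045,'b'),
('side',S(95,120),.15,1,'c'),('side',S(425,105),0,1,'c'),('side',S(640,428),0,-1,'c'),('side',S(280,460),.15,-1,'c'),
('side',S(22,214),.195,.045,'b'),('side',S(95,358),.195,-.045,'b')]
def mod(q,r,y,k):
    x,Y,yaw,a,w,r0=q
    if k=='c': y=y*w; r = r if r>0 else r0
    l=np.array([.075-r*np.cos(a),y,.051+r*np.sin(a)])
    c,s=np.cos(yaw),np.sin(yaw); return np.array([x+c*l[0]-s*l[1],Y+s*l[0]+c*l[1],l[2]])
f=lambda q:np.concatenate([proj(n,mod(q,r,y,k))-uv for n,uv,r,y,k in obs])
s=least_squares(f,[.6,.1,0.1,.3,.11,0],loss='soft_l1')
print(s.x); print(f(s.x).reshape(-1,2).round(1))
q=s.x; print("bar",mod(q,.195,0,'b'),"hinge",mod(q,0,0,'b'))
# depth checks
for n in("top","side"):
    p,d=load(n+"0"); P=cloud(n,d); u,v=np.round(proj(n,mod(q,.195,0,'b'))).astype(int)
    pp=p.astype(int); 
    m=(pp[...,0]>130)&(pp[...,1]<70)&(pp[...,2]<70)&(P[...,0]>.4)&(P[...,0]<.8)&(P[...,2]<.25)&(P[...,1]<.35); X=P[m]
    c,ss=np.cos(q[2]),np.sin(q[2]); lx=(X[:,0]-q[0])*c+(X[:,1]-q[1])*ss; ly=-(X[:,0]-q[0])*ss+(X[:,1]-q[1])*c
    for a,b in [(-.14,-.105),(-.105,-.09),(-.09,-.06),(-.06,0),(0,.05),(.05,.09)]:
        k=(lx>a)&(lx<b); 
        if k.any(): print(n,a,k.sum(),X[k].mean(0).round(3),np.median(X[k][:,2]).round(3),lx[k].mean().round(3),ly[k].min().round(3),ly[k].max().round(3))
b=onz("top",211.5,178,.03);g=onz("top",241.5,177,.03)
for w in(b,g):
    e=w[:2]-q[:2];print(w,c*e[0]+ss*e[1],-ss*e[0]+c*e[1])
```

```text
[0.60822038 0.10640508 0.12199103 0.13463912 0.10913189 0.00295179]
[[ 0.1  0.2]
 [-0.2 -0. ]
 [-0.3  0.1]
 [-0.5  0.2]
 [ 0.6 -0.5]
 [-0.5 -1. ]
 [-0.8  0.2]
 [-0.1  0.7]
 [ 0.3  0.9]
 [-1.1 -0.1]
 [ 0.5  0.3]
 [ 0.1 -0.1]]
bar [0.49086385 0.0920172  0.07717538] hinge [0.68266301 0.11553174 0.051     ]
top -0.14 82 [0.491 0.094 0.078] 0.079 -0.118 -0.046 0.049
top -0.105 26 [0.511 0.095 0.071] 0.077 -0.098 -0.047 0.051
top -0.09 189 [0.537 0.1   0.072] 0.074 -0.071 -0.109 0.11
top -0.06 70 [0.58  0.086 0.068] 0.069 -0.031 -0.109 0.111
top 0 54 [0.633 0.095 0.061] 0.063 0.024 -0.109 0.111
top 0.05 124 [0.673 0.119 0.058] 0.058 0.066 -0.106 0.111
side -0.14 46 [0.492 0.088 0.078] 0.078 -0.118 -0.05 0.047
side -0.105 18 [0.512 0.089 0.076] 0.076 -0.098 -0.049 0.047
side -0.09 134 [0.537 0.093 0.073] 0.073 -0.072 -0.11 0.113
side -0.06 42 [0.585 0.048 0.068] 0.068 -0.03 -0.111 0.11
side 0 36 [0.638 0.081 0.062] 0.062 0.027 -0.109 0.111
side 0.05 77 [0.674 0.104 0.055] 0.057 0.065 -0.108 0.193
[0.58612257 0.15540225 0.03      ] -0.01597118715337189 0.05132209216642373
[0.58841883 0.05055288 0.03      ] -0.026450977320247065 -0.05302750425477186
```

Run:
```python
from h import *
for n,(u0,u1,v0,v1) in (("top",(308,362,160,215)),("side",(298,360,222,295))):
    p,d=load(n+"0"); P=cloud(n,d)[v0:v1,u0:u1].reshape(-1,3); c=p[v0:v1,u0:u1].reshape(-1,3).astype(int)
    for lo,hi in((.14,.18),(.10,.135),(.03,.09),(.006,.02)):
        k=(P[:,2]>lo)&(P[:,2]<hi); X=P[k]; 
        print(n,lo,k.sum(),X.mean(0).round(3),X.min(0).round(3),X.max(0).round(3))
    k=(P[:,2]>.14)
    o=np.argsort(P[k][:,0]); print(np.c_[P[k],c[k]][o][::3].round(3))
p,d=load("top0"); P=cloud("top",d); c=p.astype(int)
# base corners in c2 crop
for a,b in((142,75),(310,145),(243,340),(63,268)): print(onz("top",300+a/6,155+b/6,.012).round(4))
p,d=load("side0"); crop(p,305,355,222,295,8,"c5")
```

```text
top 0.14 162 [ 0.548 -0.262  0.154] [ 0.515 -0.29   0.14 ] [ 0.591 -0.235  0.168]
top 0.1 47 [ 0.547 -0.259  0.122] [ 0.516 -0.285  0.103] [ 0.582 -0.228  0.135]
top 0.03 46 [ 0.548 -0.259  0.062] [ 0.511 -0.291  0.035] [ 0.587 -0.222  0.088]
top 0.006 967 [ 0.544 -0.262  0.012] [ 0.456 -0.366  0.006] [ 0.653 -0.181  0.02 ]
[[ 1.940e-01 -8.800e-02  1.409e+00  1.670e+02  1.180e+02  8.100e+01]
 [ 1.940e-01 -8.800e-02  1.409e+00  1.620e+02  1.160e+02  7.800e+01]
 [ 1.940e-01 -8.800e-02  1.409e+00  9.800e+01  6.100e+01  3.600e+01]
 [ 1.940e-01 -8.800e-02  1.409e+00  1.670e+02  1.210e+02  8.300e+01]
 [ 5.170e-01 -2.490e-01  1.530e-01  1.380e+02  1.410e+02  1.460e+02]
 [ 5.190e-01 -2.690e-01  1.430e-01  8.000e+01  7.800e+01  8.100e+01]
 [ 5.210e-01 -2.720e-01  1.470e-01  8.400e+01  8.900e+01  1.020e+02]
 [ 5.220e-01 -2.640e-01  1.570e-01  1.460e+02  1.500e+02  1.550e+02]
 [ 5.230e-01 -2.710e-01  1.530e-01  1.140e+02  1.190e+02  1.280e+02]
 [ 5.240e-01 -2.490e-01  1.520e-01  1.260e+02  1.290e+02  1.330e+02]
 [ 5.250e-01 -2.530e-01  1.480e-01  1.090e+02  1.100e+02  1.140e+02]
 [ 5.250e-01 -2
[... 8825 characters left out ...]
.22e+02  7.90e+01  5.90e+01]
 [ 5.80e-01 -2.88e-01  1.41e-01  5.90e+01  4.00e+01  2.70e+01]
 [ 5.81e-01 -2.89e-01  1.49e-01  9.60e+01  6.70e+01  4.60e+01]
 [ 5.81e-01 -2.77e-01  1.51e-01  1.16e+02  7.40e+01  5.10e+01]
 [ 5.83e-01 -2.83e-01  1.50e-01  1.19e+02  7.80e+01  5.50e+01]
 [ 5.84e-01 -2.72e-01  1.49e-01  1.12e+02  7.20e+01  4.90e+01]
 [ 5.84e-01 -2.89e-01  1.45e-01  1.49e+02  1.08e+02  7.40e+01]
 [ 5.85e-01 -2.75e-01  1.49e-01  1.14e+02  7.40e+01  5.30e+01]
 [ 5.86e-01 -2.70e-01  1.51e-01  1.15e+02  7.60e+01  5.30e+01]
 [ 5.89e-01 -2.71e-01  1.47e-01  1.25e+02  8.50e+01  6.00e+01]]
[ 0.6249 -0.2398  0.012 ]
[ 0.5807 -0.3375  0.012 ]
[ 0.4641 -0.2936  0.012 ]
[ 0.5083 -0.19    0.012 ]
```

View pics/c5.png

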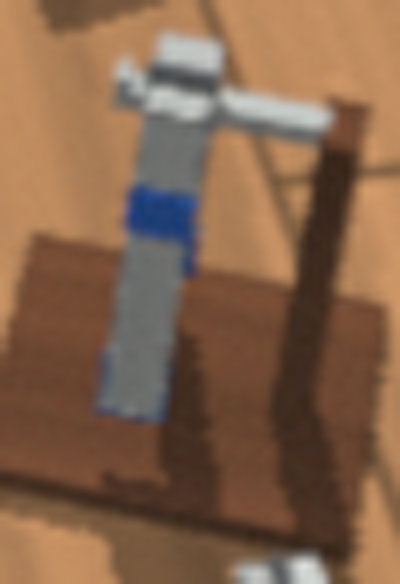

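```bash
cat >> h.py <<'E'
def go(pos,yaw):
    s=status.observe(); M=R.from_euler('xyz',s['tool_rot']); W=R.from_euler('xyz',[-np.pi/2,0,yaw])
    print("d",M.inv().apply(np.array(pos)-s['tool_pos']).round(4),"r",(M.inv()*W).as_rotvec().round(4))
E
python3 -c "
from h import *
go([.491,.093,.16],.122);go([.491,.093,.076],.122)"
```

```text
d [-0.3158  0.0834 -0.4541] r [ 6.0000e-04  1.2051e+00 -1.3000e-03]
d [-0.3157  0.1674 -0.4541] r [ 6.0000e-04  1.2051e+00 -1.3000e-03]
```

```bash
python3 -m creep '[{"dx":-0.03,"dz":-0.045,"ry":0.12,"gripper":0.38},{"dx":-0.063,"dz":-0.091,"ry":0.24,"gripper":0.38},{"dx":-0.095,"dz":-0.136,"ry":0.36,"gripper":0.38},{"dx":-0.126,"dy":0.01,"dz":-0.182,"ry":0.48,"gripper":0.38},{"dx":-0.158,"dy":0.03,"dz":-0.227,"ry":0.6,"gripper":0.38},{"dx":-0.19,"dy":0.05,"dz":-0.272,"ry":0.72,"gripper":0.38},{"dx":-0.221,"dy":0.06,"dz":-0.318,"ry":0.84,"gripper":0.38},{"dx":-0.253,"dy":0.07,"dz":-0.363,"ry":0.96,"gripper":0.38},{"dx":-0.284,"dy":0.083,"dz":-0.409,"ry":1.08,"gripper":0.38},{"dx":-0.3158,"dy":0.083,"dz":-0.4541,"ry":1.205,"gripper":0.38},{"dx":-0.3158,"dy":0.083,"dz":-0.4541,"ry":1.205,"gripper":0.38},{"dx":-0.3158,"dy":0.083,"dz":-0.4541,"ry":1.205,"gripper":0.38},{"dx":-0.3158,"dy":0.083,"dz":-0.4541,"ry":1.205,"gripper":0.38}]' 15
python3 -c "
from h import *
go([.491,.093,.076],.122)
p,d=snap('side','s1'); crop(p,240,380,80,215,4,'s1c')"
```

```text
d [-0.3157  0.1674 -0.4541] r [ 6.0000e-04  1.2051e+00 -1.3000e-03]invalid input at $[0]: expected keys dx, dy, dz, rx, ry, rz, gripper
```

View pics/s1c.png

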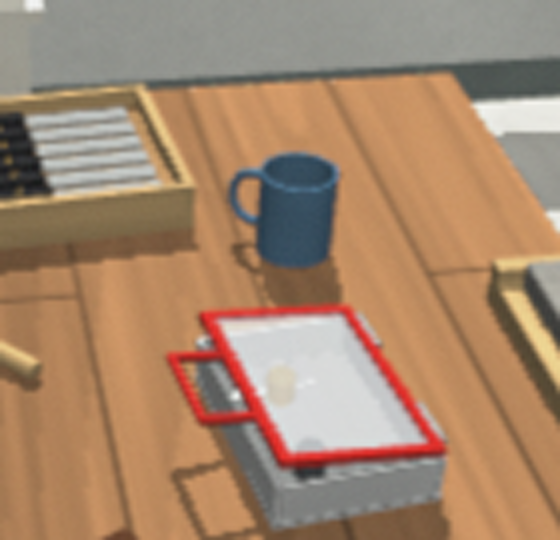

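All seven keys are needed in each row, so nothing has moved; the picture shows the cover unchanged (bar in the crop at about (185,385)).

```bash
python3 -m creep '[{"dx":-0.03,"dy":0,"dz":-0.045,"rx":0,"ry":0.12,"rz":0,"gripper":0.38},{"dx":-0.063,"dy":0,"dz":-0.091,"rx":0,"ry":0.24,"rz":0,"gripper":0.38},{"dx":-0.095,"dy":0,"dz":-0.136,"rx":0,"ry":0.36,"rz":0,"gripper":0.38},{"dx":-0.126,"dy":0.01,"dz":-0.182,"rx":0,"ry":0.48,"rz":0,"gripper":0.38},{"dx":-0.158,"dy":0.03,"dz":-0.227,"rx":0,"ry":0.6,"rz":0,"gripper":0.38},{"dx":-0.19,"dy":0.05,"dz":-0.272,"rx":0,"ry":0.72,"rz":0,"gripper":0.38},{"dx":-0.221,"dy":0.06,"dz":-0.318,"rx":0,"ry":0.84,"rz":0,"gripper":0.38},{"dx":-0.253,"dy":0.07,"dz":-0.363,"rx":0,"ry":0.96,"rz":0,"gripper":0.38},{"dx":-0.284,"dy":0.083,"dz":-0.409,"rx":0,"ry":1.08,"rz":0,"gripper":0.38},{"dx":-0.3158,"dy":0.083,"dz":-0.4541,"rx":0,"ry":1.205,"rz":0,"gripper":0.38},{"dx":-0.3158,"dy":0.083,"dz":-0.4541,"rx":0,"ry":1.205,"rz":0,"gripper":0.38},{"dx":-0.3158,"dy":0.083,"dz":-0.4541,"rx":0,"ry":1.205,"rz":0,"gripper":0.38},{"dx":-0.3158,"dy":0.083,"dz":-0.4541,"rx":0,"ry":1.205,"rz":0,"gripper":0.38}]' 15
python3 -c "
from h import *
go([.491,.093,.076],.122)
p,d=snap('side','s2'); crop(p,240,380,80,215,4,'s2c')"
```

```text
time: 1.78
tool_pos: [0.4903, 0.0944, 0.1608]
tool_rot: [-1.57, 0.0, 0.124]
contact_force: [-0.4, 0.4, -0.3]
opening: 0.0347
d [ 0.0006  0.0848 -0.0016] r [-0.0003  0.0021 -0.0005]
```

View pics/s2c.png

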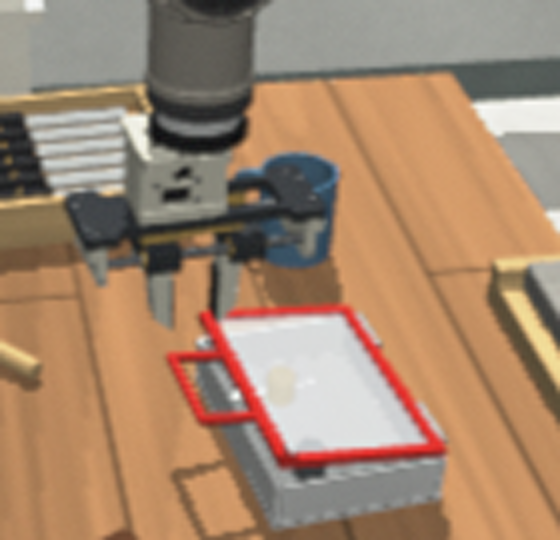

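```bash
python3 -m creep '[{"dx":0,"dy":0.03,"dz":-0.001,"rx":0,"ry":0,"rz":0,"gripper":0.38},{"dx":0,"dy":0.055,"dz":-0.001,"rx":0,"ry":0,"rz":0,"gripper":0.38},{"dx":0,"dy":0.075,"dz":-0.001,"rx":0,"ry":0,"rz":0,"gripper":0.38},{"dx":0,"dy":0.0845,"dz":-0.001,"rx":0,"ry":0,"rz":0,"gripper":0.38},{"dx":0,"dy":0.0845,"dz":-0.001,"rx":0,"ry":0,"rz":0,"gripper":0.38},{"dx":0,"dy":0.0845,"dz":-0.001,"rx":0,"ry":0,"rz":0,"gripper":0.38}]' 15
python3 -c "
from h import *
p,d=snap('side','s3'); crop(p,240,380,80,215,4,'s3c')"
```

```text
time: 2.58
tool_pos: [0.4917, 0.0927, 0.077]
tool_rot: [-1.571, -0.002, 0.122]
contact_force: [0.7, -0.7, -0.2]
opening: 0.0353
```

View pics/s3c.png

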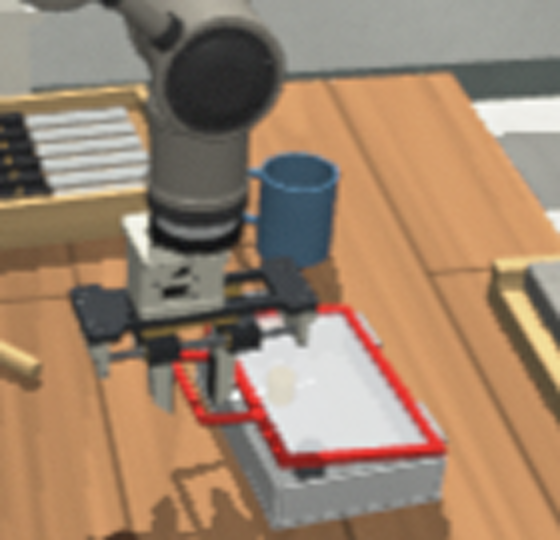

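```bash
python3 -m creep '[{"dx":0,"dy":0,"dz":0,"rx":0,"ry":0,"rz":0,"gripper":0},{"dx":0,"dy":0,"dz":0,"rx":0,"ry":0,"rz":0,"gripper":0},{"dx":0,"dy":0,"dz":0,"rx":0,"ry":0,"rz":0,"gripper":0},{"dx":0,"dy":0,"dz":0,"rx":0,"ry":0,"rz":0,"gripper":0},{"dx":0,"dy":0,"dz":0,"rx":0,"ry":0,"rz":0,"gripper":0},{"dx":0,"dy":0,"dz":0,"rx":0,"ry":0,"rz":0,"gripper":0}]' 15
python3 -c "
from h import *
s=status.observe()
h=np.array([.6827,.1155,.051])
# arc in tray frame, relative to start angle, in tool axes (x fwd, y down, z left)
a0=.134
for a in np.arange(a0,1.59,.12):
    print(round(a,3),'dx',round(.195*(np.cos(a0)-np.cos(a)),4),'dy',round(-.195*(np.sin(a)-np.sin(a0)),4))
a=1.57;print(round(a,3),'dx',round(.195*(np.cos(a0)-np.cos(a)),4),'dy',round(-.195*(np.sin(a)-np.sin(a0)),4))
"
```

```text
time: 3.38
tool_pos: [0.4887, 0.0921, 0.0756]
tool_rot: [-1.571, 0.006, 0.122]
contact_force: [-6.2, -1.3, 2.1]
opening: 0.0096
0.134 dx 0.0 dy -0.0
0.254 dx 0.0045 dy -0.0229
0.374 dx 0.0117 dy -0.0452
0.494 dx 0.0216 dy -0.0664
0.614 dx 0.0339 dy -0.0863
0.734 dx 0.0485 dy -0.1046
0.854 dx 0.0651 dy -0.121
0.974 dx 0.0837 dy -0.1352
1.094 dx 0.1038 dy -0.1472
1.214 dx 0.1251 dy -0.1567
1.334 dx 0.1475 dy -0.1635
1.454 dx 0.1705 dy -0.1676
1.574 dx 0.1939 dy -0.1689
1.57 dx 0.1931 dy -0.1689
```

```bash
python3 -m creep '[{"dx":0.0,"dy":-0.012,"dz":0,"rx":0,"ry":0,"rz":0,"gripper":0},{"dx":0.0025,"dy":-0.0229,"dz":0,"rx":0,"ry":0,"rz":0,"gripper":0},{"dx":0.006,"dy":-0.034,"dz":0,"rx":0,"ry":0,"rz":0,"gripper":0},{"dx":0.0097,"dy":-0.0452,"dz":0,"rx":0,"ry":0,"rz":0,"gripper":0},{"dx":0.0145,"dy":-0.056,"dz":0,"rx":0,"ry":0,"rz":0,"gripper":0},{"dx":0.0196,"dy":-0.0664,"dz":0,"rx":0,"ry":0,"rz":0,"gripper":0},{"dx":0.0196,"dy":-0.0664,"dz":0,"rx":0,"ry":0,"rz":0,"gripper":0}]' 15
```

```text
time: 4.25
tool_pos: [0.5092, 0.0946, 0.1441]
tool_rot: [-1.571, 0.003, 0.122]
contact_force: [-10.2, -2.1, 5.7]
opening: 0.0092
```

```bash
python3 -m creep '[{"dx":0.0043,"dy":-0.0105,"dz":0,"rx":0,"ry":0,"rz":0,"gripper":0},{"dx":0.0105,"dy":-0.021,"dz":0,"rx":0,"ry":0,"rz":0,"gripper":0},{"dx":0.0178,"dy":-0.0305,"dz":0,"rx":0,"ry":0,"rz":0,"gripper":0},{"dx":0.0255,"dy":-0.0395,"dz":0,"rx":0,"ry":0,"rz":0,"gripper":0},{"dx":0.034,"dy":-0.048,"dz":0,"rx":0,"ry":0,"rz":0,"gripper":0},{"dx":0.042,"dy":-0.056,"dz":0,"rx":0,"ry":0,"rz":0,"gripper":0},{"dx":0.051,"dy":-0.0635,"dz":0,"rx":0,"ry":0,"rz":0,"gripper":0},{"dx":0.0606,"dy":-0.0705,"dz":0,"rx":0,"ry":0,"rz":0,"gripper":0},{"dx":0.0606,"dy":-0.0705,"dz":0,"rx":0,"ry":0,"rz":0,"gripper":0}]' 15
```

```text
time: 5.38
tool_pos: [0.5719, 0.1024, 0.2166]
tool_rot: [-1.571, -0.004, 0.122]
contact_force: [-7.3, -0.8, 11.7]
opening: 0.0095
```

```bash
python3 -m creep '[{"dx":0.006,"dy":-0.007,"dz":0,"rx":0,"ry":0,"rz":0,"gripper":0},{"dx":0.016,"dy":-0.0135,"dz":0,"rx":0,"ry":0,"rz":0,"gripper":0},{"dx":0.0265,"dy":-0.019,"dz":0,"rx":0,"ry":0,"rz":0,"gripper":0},{"dx":0.0375,"dy":-0.0235,"dz":0,"rx":0,"ry":0,"rz":0,"gripper":0},{"dx":0.0375,"dy":-0.0235,"dz":0,"rx":0,"ry":0,"rz":0,"gripper":0}]' 15
python3 -c "
from h import *
print(status.observe()['tool_pos'])
p,d=snap('side','s4'); crop(p,240,380,60,215,4,'s4c')"
```

```text
time: 6.0
tool_pos: [0.6098, 0.107, 0.2381]
tool_rot: [-1.571, -0.004, 0.122]
contact_force: [0.1, -0.1, 2.6]
opening: 0.0092
[0.60983647 0.10699497 0.23808179]
```

View pics/s4c.png

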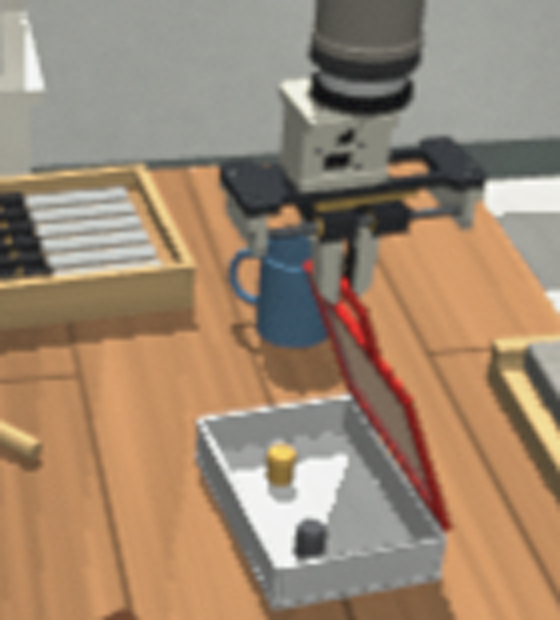

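```bash
cat >> h.py <<'E'
def redfit(names):
    q=np.array([.6082,.1064,.122]); c,s=np.cos(q[2]),np.sin(q[2])
    for n,nm in names:
        p,d=load(nm); P=cloud(n,d); pp=p.astype(int)
        m=(pp[...,0]>110)&(pp[...,1]<60)&(pp[...,2]<60)&(P[...,0]>.45)&(P[...,0]<.95)&(P[...,2]<.3)&(P[...,2]>.04)&(P[...,1]<.3)&(P[...,1]>-.1); X=P[m]
        lx=(X[:,0]-q[0])*c+(X[:,1]-q[1])*s; ly=-(X[:,0]-q[0])*s+(X[:,1]-q[1])*c
        for a in np.arange(.04,.3,.025):
            k=(X[:,2]>a)&(X[:,2]<a+.025)
            if k.sum()>2: print(n,a.round(3),k.sum(),'lx',np.median(lx[k]).round(4),'z',X[k,2].mean().round(4),'zmax',X[k,2].max().round(3),'ly',ly[k].min().round(3),ly[k].max().round(3))
E
python3 -c "
from h import *
snap('top','t4'); redfit([('side','s4'),('top','t4')])"
```

```text
side 0.04 28 lx 0.0685 z 0.0623 zmax 0.065 ly -0.107 0.094
side 0.065 23 lx 0.0651 z 0.0738 zmax 0.089 ly -0.108 0.104
side 0.09 10 lx 0.0532 z 0.1002 zmax 0.113 ly -0.11 0.104
side 0.115 11 lx 0.0416 z 0.1284 zmax 0.14 ly -0.111 -0.103
side 0.14 7 lx 0.0338 z 0.153 zmax 0.164 ly -0.11 -0.105
side 0.165 41 lx 0.0191 z 0.1851 zmax 0.19 ly -0.111 0.047
side 0.19 35 lx 0.0176 z 0.1952 zmax 0.213 ly -0.11 0.033
side 0.215 34 lx 0.0014 z 0.2317 zmax 0.24 ly -0.05 0.004
top 0.04 4 lx 0.0706 z 0.0435 zmax 0.045 ly -0.092 -0.039
top 0.165 15 lx 0.0214 z 0.1888 zmax 0.19 ly -0.104 -0.054
top 0.19 25 lx 0.0198 z 0.1931 zmax 0.205 ly -0.108 -0.048
top 0.215 11 lx 0.0043 z 0.2349 zmax 0.239 ly -0.048 -0.033
```

```bash
python3 -m creep '[{"dx":0.012,"dy":-0.004,"dz":0,"rx":0,"ry":0,"rz":0,"gripper":0},{"dx":0.0245,"dy":-0.0073,"dz":0,"rx":0,"ry":0,"rz":0,"gripper":0},{"dx":0.037,"dy":-0.0097,"dz":0,"rx":0,"ry":0,"rz":0,"gripper":0},{"dx":0.049,"dy":-0.0113,"dz":0,"rx":0,"ry":0,"rz":0,"gripper":0},{"dx":0.062,"dy":-0.0125,"dz":0,"rx":0,"ry":0,"rz":0,"gripper":0},{"dx":0.074,"dy":-0.0127,"dz":0,"rx":0,"ry":0,"rz":0,"gripper":0},{"dx":0.074,"dy":-0.0127,"dz":0,"rx":0,"ry":0,"rz":0,"gripper":0},{"dx":0.074,"dy":-0.0127,"dz":0,"rx":0,"ry":0,"rz":0,"gripper":0}]' 15
python3 -c "
from h import *
p,d=snap('side','s5'); crop(p,260,400,60,215,4,'s5c');snap('top','t5'); redfit([('side','s5'),('top','t5')])"
```

```text
time: 7.1
tool_pos: [0.6817, 0.1159, 0.2498]
tool_rot: [-1.571, -0.002, 0.122]
contact_force: [1.6, 0.8, 2.9]
opening: 0.0092
side 0.04 37 lx 0.0717 z 0.0615 zmax 0.065 ly -0.106 0.102
side 0.065 25 lx 0.0715 z 0.0746 zmax 0.088 ly -0.111 0.11
side 0.09 12 lx 0.0729 z 0.101 zmax 0.113 ly -0.109 0.11
side 0.115 17 lx 0.0725 z 0.1264 zmax 0.138 ly -0.111 0.111
side 0.14 21 lx 0.0725 z 0.1537 zmax 0.165 ly -0.11 0.113
side 0.165 16 lx 0.074 z 0.1765 zmax 0.188 ly -0.109 0.11
side 0.19 88 lx 0.0728 z 0.2017 zmax 0.214 ly -0.109 0.11
side 0.215 18 lx 0.0727 z 0.2257 zmax 0.238 ly -0.049 0.047
side 0.24 24 lx 0.0731 z 0.2484 zmax 0.252 ly -0.048 -0.002
top 0.04 9 lx 0.0735 z 0.0621 zmax 0.065 ly -0.091 -0.0
top 0.065 24 lx 0.0728 z 0.0676 zmax 0.073 ly -0.088 0.003
top 0.19 47 lx 0.0744 z 0.2022 zmax 0.21 ly -0.105 -0.021
top 0.24 9 lx 0.0719 z 0.2528 zmax 0.256 ly -0.046 -0.034
```

View pics/s5c.png

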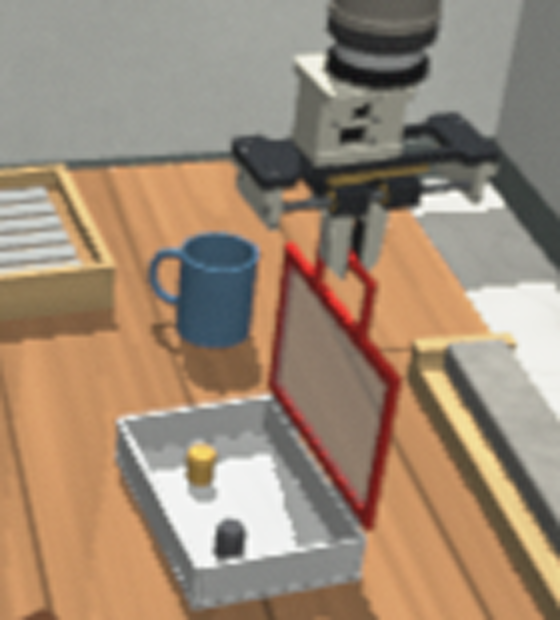

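```bash
python3 -m creep '[{"dx":0,"dy":0,"dz":0,"rx":0,"ry":0,"rz":0,"gripper":0.35},{"dx":0,"dy":0,"dz":0,"rx":0,"ry":0,"rz":0,"gripper":0.35},{"dx":0,"dy":0,"dz":0,"rx":0,"ry":0,"rz":0,"gripper":0.35},{"dx":0,"dy":0,"dz":0,"rx":0,"ry":0,"rz":0,"gripper":0.35},{"dx":0,"dy":-0.02,"dz":0,"rx":0,"ry":0,"rz":0,"gripper":0.35},{"dx":0,"dy":-0.05,"dz":0,"rx":0,"ry":0,"rz":0,"gripper":0.35},{"dx":0,"dy":-0.08,"dz":0,"rx":0,"ry":0,"rz":0,"gripper":0.35},{"dx":0,"dy":-0.08,"dz":0,"rx":0,"ry":0,"rz":0,"gripper":0.35}]' 15
python3 -c "
from h import *
p,d=snap('side','s6');redfit([('side','s6')])
go([.531,-.259,.30],1.156); go([.531,-.259,.115],1.156)"
```

```text
time: 8.2
tool_pos: [0.6823, 0.1158, 0.3322]
tool_rot: [-1.571, -0.006, 0.122]
contact_force: [1.3, 0.1, -0.3]
opening: 0.0321
side 0.04 24 lx 0.0718 z 0.0623 zmax 0.065 ly -0.11 0.101
side 0.065 25 lx 0.0712 z 0.0714 zmax 0.087 ly -0.111 0.108
side 0.09 16 lx 0.0721 z 0.099 zmax 0.115 ly -0.11 0.113
side 0.115 17 lx 0.0718 z 0.1281 zmax 0.139 ly -0.113 0.11
side 0.14 16 lx 0.0721 z 0.1536 zmax 0.163 ly -0.11 0.107
side 0.165 19 lx 0.0731 z 0.1779 zmax 0.188 ly -0.11 0.112
side 0.19 89 lx 0.0723 z 0.2014 zmax 0.214 ly -0.11 0.109
side 0.215 27 lx 0.0722 z 0.2278 zmax 0.24 ly -0.051 0.048
side 0.24 38 lx 0.0723 z 0.2482 zmax 0.252 ly -0.048 0.05
d [-0.1954  0.0296 -0.3536] r [ 0.0011 -1.034   0.0018]
d [-0.1957  0.2146 -0.3536] r [ 0.0011 -1.034   0.0018]
```

```bash
python3 -m creep '[{"dx":-0.02,"dy":0,"dz":-0.035,"rx":0,"ry":-0.1,"rz":0,"gripper":0.5},{"dx":-0.039,"dy":0,"dz":-0.071,"rx":0,"ry":-0.2,"rz":0,"gripper":1},{"dx":-0.059,"dy":0,"dz":-0.106,"rx":0,"ry":-0.31,"rz":0,"gripper":1},{"dx":-0.078,"dy":0,"dz":-0.141,"rx":0,"ry":-0.41,"rz":0,"gripper":1},{"dx":-0.098,"dy":0,"dz":-0.177,"rx":0,"ry":-0.52,"rz":0,"gripper":1},{"dx":-0.117,"dy":0,"dz":-0.212,"rx":0,"ry":-0.62,"rz":0,"gripper":1},{"dx":-0.137,"dy":0.01,"dz":-0.248,"rx":0,"ry":-0.72,"rz":0,"gripper":1},{"dx":-0.156,"dy":0.02,"dz":-0.283,"rx":0,"ry":-0.83,"rz":0,"gripper":1},{"dx":-0.176,"dy":0.03,"dz":-0.318,"rx":0,"ry":-0.93,"rz":0,"gripper":1},{"dx":-0.1955,"dy":0.04,"dz":-0.3536,"rx":0,"ry":-1.034,"rz":0,"gripper":1},{"dx":-0.1955,"dy":0.06,"dz":-0.3536,"rx":0,"ry":-1.034,"rz":0,"gripper":1},{"dx":-0.1955,"dy":0.08,"dz":-0.3536,"rx":0,"ry":-1.034,"rz":0,"gripper":1},{"dx":-0.1955,"dy":0.1,"dz":-0.3536,"rx":0,"ry":-1.034,"rz":0,"gripper":1},{"dx":-0.1955,"dy":0.1,"dz":-0.3536,"rx":0,"ry":-1.034,"rz":0,"gripper":1},{"dx":-0.1955,"dy":0.1,"dz":-0.3536,"rx":0,"ry":-1.034,"rz":0,"gripper":1}]'
python3 -c "
from h import *
go([.531,-.259,.115],1.156)
p,d=snap('side','s7');crop(p,260,400,150,300,4,'s7c')
p,d=snap('top','t7');crop(p,280,390,130,230,6,'t7c')"
```

```text
time: 10.12
tool_pos: [0.5305, -0.259, 0.2294]
tool_rot: [-1.571, -0.0, 1.156]
contact_force: [-0.5, -0.1, -0.3]
opening: 0.0918
d [ 0.0002  0.1144 -0.0004] r [-0.0001  0.0001  0.0001]
```

View pics/s7c.png

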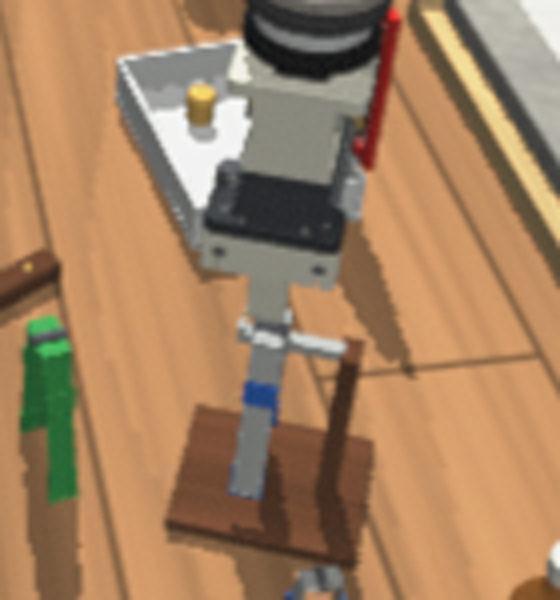

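View pics/t7c.png

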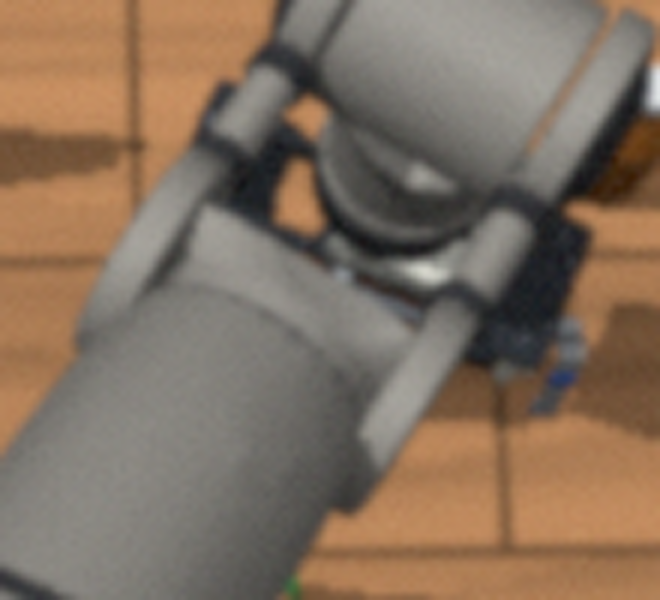

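```bash
python3 -m creep '[{"dx":0,"dy":0.025,"dz":0,"rx":0,"ry":0,"rz":0,"gripper":1},{"dx":0,"dy":0.05,"dz":0,"rx":0,"ry":0,"rz":0,"gripper":1},{"dx":0,"dy":0.075,"dz":0,"rx":0,"ry":0,"rz":0,"gripper":1},{"dx":0,"dy":0.095,"dz":0,"rx":0,"ry":0,"rz":0,"gripper":1},{"dx":0,"dy":0.105,"dz":0,"rx":0,"ry":0,"rz":0,"gripper":1},{"dx":0,"dy":0.113,"dz":0,"rx":0,"ry":0,"rz":0,"gripper":1},{"dx":0,"dy":0.113,"dz":0,"rx":0,"ry":0,"rz":0,"gripper":1},{"dx":0,"dy":0.113,"dz":0,"rx":0,"ry":0,"rz":0,"gripper":1}]' 
python3 -c "
from h import *
p,d=snap('side','s8');crop(p,280,380,200,300,6,'s8c')"
```

```text
time: 11.22
tool_pos: [0.5309, -0.2592, 0.117]
tool_rot: [-1.572, 0.0, 1.156]
contact_force: [0.1, -0.1, 0.8]
opening: 0.0919
```

View pics/s8c.png

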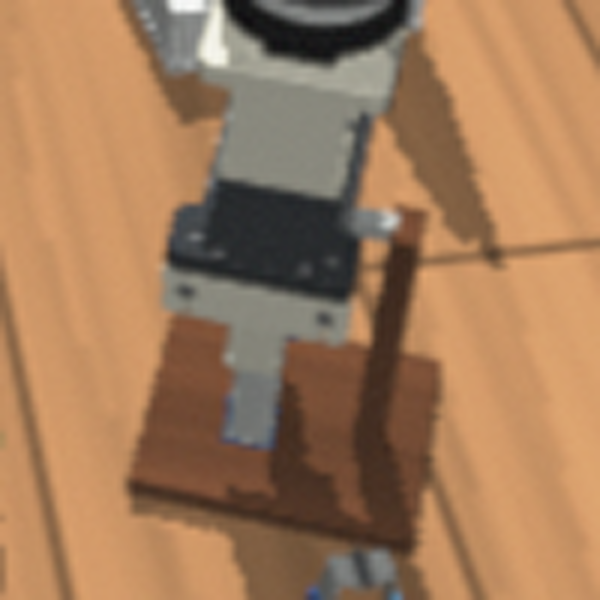

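```bash
python3 -m creep '[{"dx":0,"dy":0,"dz":0,"rx":0,"ry":0,"rz":0,"gripper":0.7},{"dx":0,"dy":0,"dz":0,"rx":0,"ry":0,"rz":0,"gripper":0.53},{"dx":0,"dy":0,"dz":0,"rx":0,"ry":0,"rz":0,"gripper":0.53},{"dx":0,"dy":0,"dz":0,"rx":0,"ry":0,"rz":0,"gripper":0.53},{"dx":0,"dy":0,"dz":0,"rx":0,"ry":0,"rz":0,"gripper":0.53},{"dx":0,"dy":0,"dz":0,"rx":0,"ry":0,"rz":0,"gripper":0.53}]' 20
```

```text
time: 12.02
tool_pos: [0.5304, -0.2589, 0.1161]
tool_rot: [-1.57, -0.0, 1.156]
contact_force: [-1.0, -0.2, -1.4]
opening: 0.0487
```

```bash
python3 -m creep '[{"dx":0,"dy":-0.005,"dz":0,"rx":0,"ry":0,"rz":0,"gripper":0.53},{"dx":0,"dy":-0.02,"dz":0,"rx":0,"ry":0,"rz":0,"gripper":0.53},{"dx":0,"dy":-0.045,"dz":0,"rx":0,"ry":0,"rz":0,"gripper":0.53},{"dx":0,"dy":-0.07,"dz":0,"rx":0,"ry":0,"rz":0,"gripper":0.53},{"dx":0,"dy":-0.095,"dz":0,"rx":0,"ry":0,"rz":0,"gripper":0.53},{"dx":0,"dy":-0.12,"dz":0,"rx":0,"ry":0,"rz":0,"gripper":0.53},{"dx":0,"dy":-0.145,"dz":0,"rx":0,"ry":0,"rz":0,"gripper":0.53},{"dx":0,"dy":-0.165,"dz":0,"rx":0,"ry":0,"rz":0,"gripper":0.53},{"dx":0,"dy":-0.18,"dz":0,"rx":0,"ry":0,"rz":0,"gripper":0.53},{"dx":0,"dy":-0.18,"dz":0,"rx":0,"ry":0,"rz":0,"gripper":0.53},{"dx":0,"dy":-0.18,"dz":0,"rx":0,"ry":0,"rz":0,"gripper":0.53}]' 20
python3 -c "
from h import *
p,d=snap('side','s9');crop(p,260,400,130,300,4,'s9c')
go([.5861,.1554,.30],1.693)
go([.5861,.1554,.101],1.693)"
```

```text
time: 13.4
tool_pos: [0.5302, -0.2588, 0.2956]
tool_rot: [-1.569, -0.0, 1.156]
contact_force: [-0.6, 0.0, -1.0]
opening: 0.0486
d [ 0.4016 -0.0043  0.1158] r [-0.0016 -0.537   0.0009]
d [0.4015 0.1947 0.1154] r [-0.0016 -0.537   0.0009]
```

View pics/s9c.png

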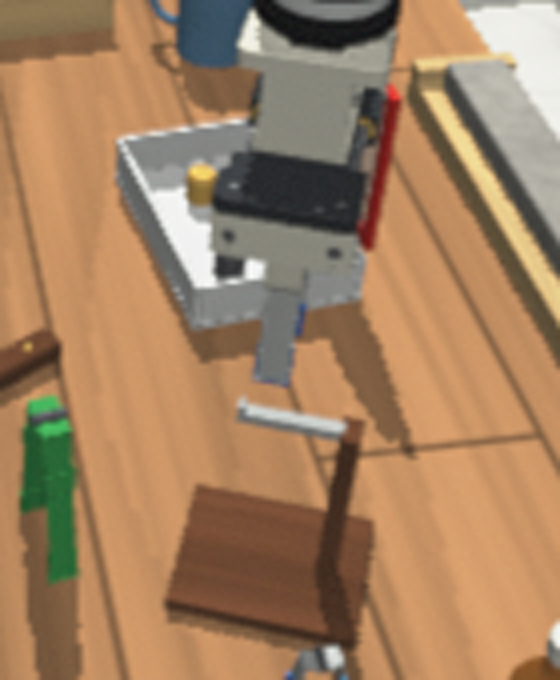

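```bash
python3 -m creep '[{"dx":0.04,"dy":0,"dz":0.011,"rx":0,"ry":-0.05,"rz":0,"gripper":0.53},{"dx":0.08,"dy":0,"dz":0.023,"rx":0,"ry":-0.1,"rz":0,"gripper":0.53},{"dx":0.12,"dy":0,"dz":0.035,"rx":0,"ry":-0.16,"rz":0,"gripper":0.53},{"dx":0.16,"dy":0,"dz":0.046,"rx":0,"ry":-0.21,"rz":0,"gripper":0.53},{"dx":0.2,"dy":0,"dz":0.058,"rx":0,"ry":-0.27,"rz":0,"gripper":0.53},{"dx":0.24,"dy":0,"dz":0.07,"rx":0,"ry":-0.32,"rz":0,"gripper":0.53},{"dx":0.28,"dy":0,"dz":0.081,"rx":0,"ry":-0.38,"rz":0,"gripper":0.53},{"dx":0.32,"dy":0,"dz":0.093,"rx":0,"ry":-0.43,"rz":0,"gripper":0.53},{"dx":0.36,"dy":0,"dz":0.104,"rx":0,"ry":-0.49,"rz":0,"gripper":0.53},{"dx":0.39,"dy":0,"dz":0.112,"rx":0,"ry":-0.52,"rz":0,"gripper":0.53},{"dx":0.4015,"dy":0,"dz":0.1155,"rx":0,"ry":-0.537,"rz":0,"gripper":0.53},{"dx":0.4015,"dy":0,"dz":0.1155,"rx":0,"ry":-0.537,"rz":0,"gripper":0.53},{"dx":0.4015,"dy":0,"dz":0.1155,"rx":0,"ry":-0.537,"rz":0,"gripper":0.53}]' 20
python3 -c "
from h import *
p,d=snap('side','s10');crop(p,260,400,40,210,4,'s10c')
for nm,n in (('s10','side'),('s6','side'),('s9','side'),('t7','top')):
    p,d=load(nm); q=p.astype(int); P=cloud(n,d)
    m=(q[...,0]-q[...,2]>90)&(q[...,1]>100)&(P[...,0]>.54)&(P[...,0]<.64)&(P[...,1]>.1)&(P[...,1]<.2)&(P[...,2]<.06)
    if m.sum(): 
        v,u=np.nonzero(m); print(nm,m.sum(),u.mean(),v.mean(),u.min(),u.max(),v.min(),v.max(),P[m].mean(0).round(4),P[m].max(0).round(3),onz(n,u.mean(),v.mean(),.02).round(4))
"
```

```text
time: 15.08
tool_pos: [0.5866, 0.1538, 0.2962]
tool_rot: [-1.57, 0.0, 1.692]
contact_force: [0.3, -0.6, -1.6]
opening: 0.0485
s10 21 310.04761904761904 173.23809523809524 307 313 171 175 [0.5882 0.1571 0.0348] [0.599 0.17  0.039] [0.5937 0.1768 0.02  ]
s6 22 310.09090909090907 173.27272727272728 307 313 171 175 [0.5885 0.1572 0.0346] [0.598 0.168 0.038] [0.5938 0.1765 0.02  ]
s9 22 310.09090909090907 173.27272727272728 307 313 171 175 [0.5884 0.1569 0.0348] [0.6   0.17  0.038] [0.5938 0.1765 0.02  ]
t7 27 210.40740740740742 177.25925925925927 208 213 175 180 [0.5872 0.1583 0.0357] [0.596 0.167 0.041] [0.5917 0.1611 0.02  ]
```

View pics/s10c.png

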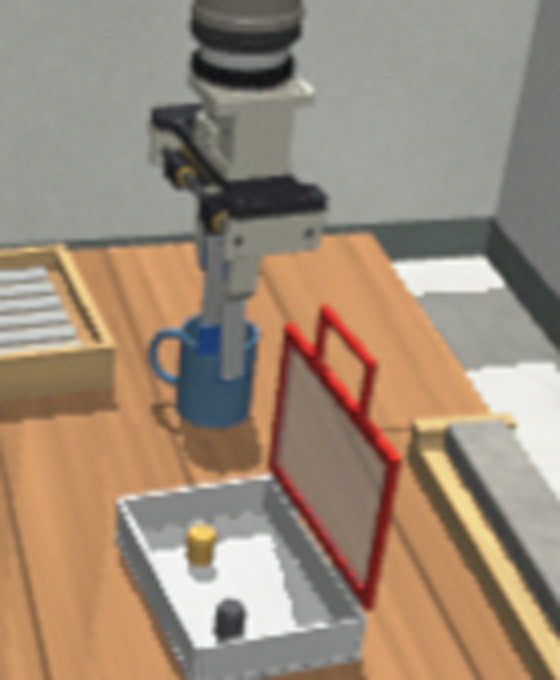

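```bash
python3 -c "
from h import *
print(proj('side',[.590,.1255,.205]))
p,d=load('s10'); P=cloud('side',d); 
for v in range(112,138,2):
    print(v,[(u,*P[v,u].round(3),*p[v,u]) for u in range(308,322,3)])
p2,d2=snap('top','t10'); crop(p2,180,270,130,220,7,'t10c')
crop(p,295,335,85,145,10,'s10d')
"
```

```text
[316.40340875 136.16366253]
112 [(308, np.float64(0.695), np.float64(0.672), np.float64(0.005), np.uint8(206), np.uint8(151), np.uint8(102)), (311, np.float64(0.577), np.float64(0.17), np.float64(0.268), np.uint8(112), np.uint8(110), np.uint8(107)), (314, np.float64(0.588), np.float64(0.173), np.float64(0.266), np.uint8(104), np.uint8(107), np.uint8(105)), (317, np.float64(0.582), np.float64(0.117), np.float64(0.295), np.uint8(114), np.uint8(113), np.uint8(103)), (320, np.float64(0.591), np.float64(0.113), np.float64(0.296), np.uint8(125), np.uint8(124), np.uint8(115))]
114 [(308, np.float64(0.693), np.float64(0.662), np.float64(-0.0), np.uint8(210), np.uint8(155), np.uint8(105)), (311, np.float64(0.578), np.float64(0.171), np.float64(0.26), np.uint8(112), np.uint8(110), np.uint8(107)), (314, np.float64(0.59), np.float64(0.176), np.float64(0.257), np.uint8(104), np.uint8(105), np.uint8(103)), (317, np.float64(0.582), np.float64(0.115), np.float64(0.289), np.uint8(87), np.uint8(87), np.uint8(81)), (320, np.float64(0.594), np.float64(0.122), np.float64(0.285), np.uint8(90), np.uint8(90
[... 5259 characters left out ...]
p.float64(0.216), np.uint8(110), np.uint8(116), np.uint8(124)), (320, np.float64(0.601), np.float64(0.123), np.float64(0.213), np.uint8(64), np.uint8(82), np.uint8(103))]
136 [(308, np.float64(0.632), np.float64(0.394), np.float64(0.045), np.uint8(54), np.uint8(76), np.uint8(93)), (311, np.float64(0.64), np.float64(0.38), np.float64(0.052), np.uint8(58), np.uint8(81), np.uint8(97)), (314, np.float64(0.653), np.float64(0.382), np.float64(0.05), np.uint8(55), np.uint8(79), np.uint8(97)), (317, np.float64(0.665), np.float64(0.38), np.float64(0.05), np.uint8(56), np.uint8(79), np.uint8(99)), (320, np.float64(0.676), np.float64(0.376), np.float64(0.052), np.uint8(53), np.uint8(77), np.uint8(93))]
```

View pics/s10d.png

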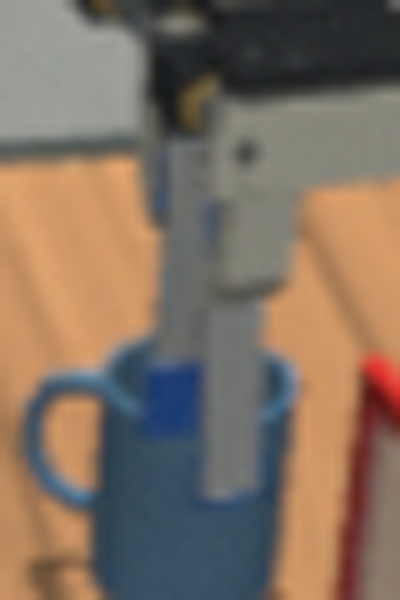

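View pics/t10c.png

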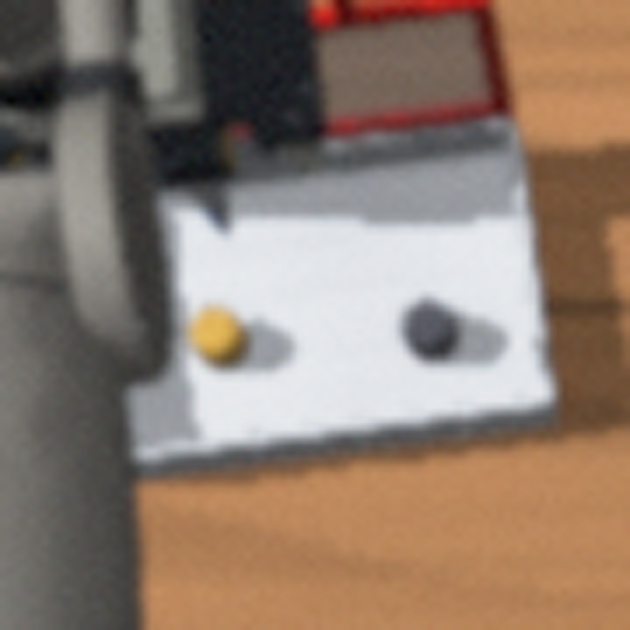

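```bash
python3 -c "
from h import *
go([.5840,.1603,.135],1.692)"
```

```text
d [0.0069 0.1614 0.0019] r [-0.     -0.0008 -0.0002]
```

```bash
python3 -m creep '[{"dx":0.007,"dy":0.02,"dz":0.002,"rx":0,"ry":0,"rz":0,"gripper":0.53},{"dx":0.007,"dy":0.05,"dz":0.002,"rx":0,"ry":0,"rz":0,"gripper":0.53},{"dx":0.007,"dy":0.08,"dz":0.002,"rx":0,"ry":0,"rz":0,"gripper":0.53},{"dx":0.007,"dy":0.11,"dz":0.002,"rx":0,"ry":0,"rz":0,"gripper":0.53},{"dx":0.007,"dy":0.135,"dz":0.002,"rx":0,"ry":0,"rz":0,"gripper":0.53},{"dx":0.007,"dy":0.15,"dz":0.002,"rx":0,"ry":0,"rz":0,"gripper":0.53},{"dx":0.007,"dy":0.161,"dz":0.002,"rx":0,"ry":0,"rz":0,"gripper":0.53},{"dx":0.007,"dy":0.161,"dz":0.002,"rx":0,"ry":0,"rz":0,"gripper":0.53},{"dx":0.007,"dy":0.161,"dz":0.002,"rx":0,"ry":0,"rz":0,"gripper":0.53}]' 20
python3 -c "
from h import *
p,d=snap('side','s11');crop(p,285,345,135,195,10,'s11c')
p,d=snap('top','t11');crop(p,180,270,130,220,7,'t11c')"
```

```text
time: 16.3
tool_pos: [0.5844, 0.1618, 0.1363]
tool_rot: [-1.573, -0.0, 1.693]
contact_force: [-0.2, -0.1, -1.2]
opening: 0.0488
```

View pics/s11c.png

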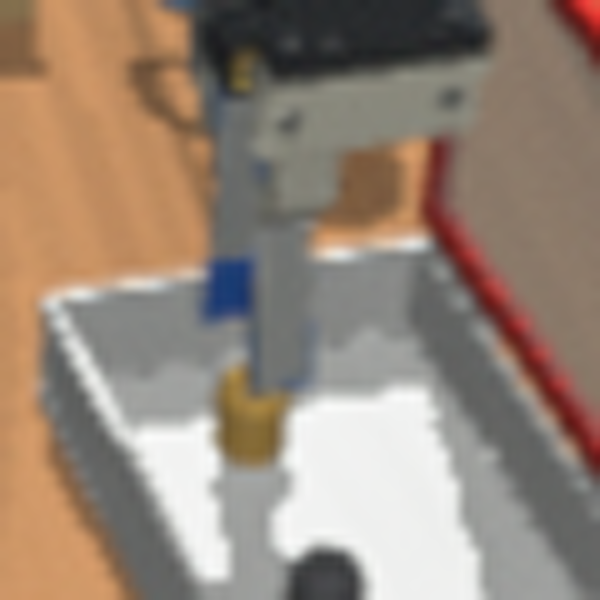

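View pics/t11c.png

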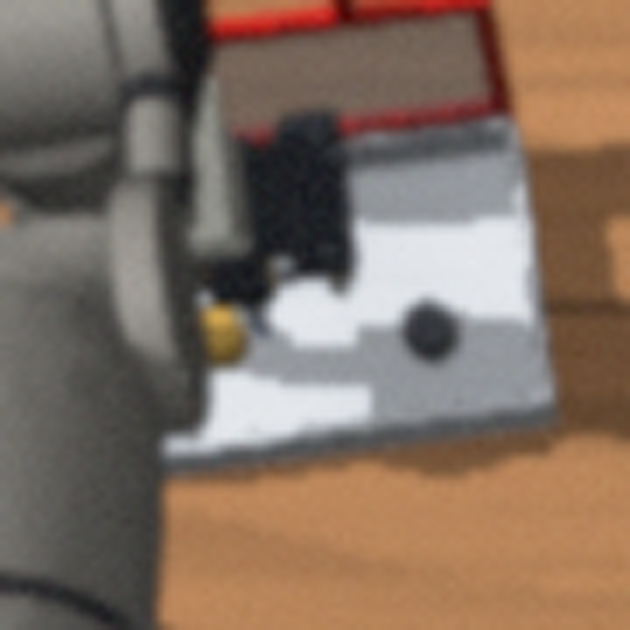

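```bash
python3 -c "
from h import *
p,d=load('s11'); P=cloud('side',d)
print('-y');
for v in (160,164,168,170,172,173): print(v,[tuple(P[v,u].round(3).tolist()) for u in (311,313,315)])
print('+y')
for v in (162,163,164,165,166): print(v,[tuple(P[v,u].round(3).tolist()) for u in (306,307,308)])
print('brass')
for v in (173,175,177,179): print(v,[tuple(P[v,u].round(3).tolist()) for u in (308,309,311,312)])
"
```

```text
-y
160 [(0.581, 0.133, 0.108), (0.588, 0.132, 0.108), (0.293, -0.914, 0.839)]
164 [(0.582, 0.133, 0.092), (0.589, 0.132, 0.092), (0.597, 0.137, 0.088)]
168 [(0.583, 0.131, 0.077), (0.591, 0.136, 0.072), (0.597, 0.132, 0.074)]
170 [(0.584, 0.133, 0.066), (0.591, 0.132, 0.066), (0.599, 0.136, 0.063)]
172 [(0.584, 0.13, 0.06), (0.592, 0.132, 0.058), (0.599, 0.132, 0.057)]
173 [(0.584, 0.129, 0.056), (0.592, 0.131, 0.054), (0.6, 0.133, 0.052)]
+y
162 [(0.575, 0.176, 0.071), (0.579, 0.177, 0.07), (0.584, 0.181, 0.068)]
163 [(0.578, 0.184, 0.061), (0.58, 0.18, 0.064), (0.584, 0.181, 0.063)]
164 [(0.577, 0.18, 0.06), (0.581, 0.182, 0.058), (0.584, 0.18, 0.06)]
165 [(0.577, 0.179, 0.057), (0.581, 0.182, 0.054), (0.585, 0.182, 0.054)]
166 [(0.578, 0.182, 0.05), (0.581, 0.181, 0.05), (0.585, 0.18, 0.051)]
brass
173 [(0.582, 0.163, 0.032), (0.585, 0.16, 0.034), (0.584, 0.129, 0.056), (0.589, 0.135, 0.052)]
175 [(0.58, 0.153, 0.03), (0.583, 0.151, 0.032), (0.589, 0.147, 0.035), (0.593, 0.145, 0.035)]
177 [(0.58, 0.151, 0.024), (0.583, 0.146, 0.027), (0.59, 0.146, 0.026), (0.594, 0.147, 0.025)]
179 [(0.581, 0.15, 0.015), (0.583, 0.146, 0.018), (0.591, 0.146, 0.017), (0.595, 0.148, 0.015)]
```

```bash
python3 -m creep '[{"dx":-0.001,"dy":0.01,"dz":0,"rx":0,"ry":0,"rz":0,"gripper":0.53},{"dx":-0.001,"dy":0.02,"dz":0,"rx":0,"ry":0,"rz":0,"gripper":0.53},{"dx":-0.001,"dy":0.03,"dz":0,"rx":0,"ry":0,"rz":0,"gripper":0.53},{"dx":-0.001,"dy":0.0365,"dz":0,"rx":0,"ry":0,"rz":0,"gripper":0.53},{"dx":-0.001,"dy":0.0365,"dz":0,"rx":0,"ry":0,"rz":0,"gripper":0.53},{"dx":-0.001,"dy":0.0365,"dz":0,"rx":0,"ry":0,"rz":0,"gripper":0.53}]' 20
python3 -c "
from h import *
p,d=snap('side','s12');crop(p,285,345,135,195,10,'s12c')"
```

```text
time: 17.15
tool_pos: [0.5842, 0.1608, 0.0991]
tool_rot: [-1.571, -0.0, 1.693]
contact_force: [1.0, -0.1, -1.2]
opening: 0.0489
```

View pics/s12c.png

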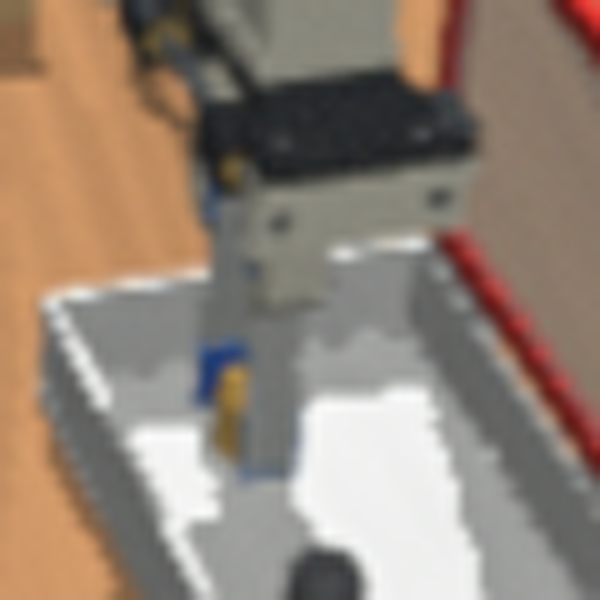

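```bash
python3 -c "
from h import *
p,d=load('s12'); P=cloud('side',d)
for v in (170,174,178,180,181): print(v,[(u,*P[v,u].round(3).tolist()) for u in (309,310,312,314,315)])
print([(v,u,*P[v,u].round(3).tolist()) for v,u in ((172,306),(174,306),(176,308),(178,308))])
print(proj('side',[.588,.158,.02]),proj('side',[.588-.014,.158,.02]),proj('side',[.588+.014,.158,.02]))
"
```

```text
170 [(309, 0.59, 0.181, 0.032), (310, 0.58, 0.133, 0.067), (312, 0.588, 0.136, 0.064), (314, 0.596, 0.136, 0.064), (315, 0.599, 0.137, 0.062)]
174 [(309, 0.583, 0.152, 0.036), (310, 0.582, 0.133, 0.049), (312, 0.589, 0.132, 0.049), (314, 0.597, 0.136, 0.046), (315, 0.6, 0.134, 0.047)]
178 [(309, 0.584, 0.151, 0.018), (310, 0.581, 0.128, 0.036), (312, 0.59, 0.133, 0.031), (314, 0.596, 0.128, 0.035), (315, 0.601, 0.131, 0.032)]
180 [(309, 0.58, 0.133, 0.023), (310, 0.582, 0.129, 0.026), (312, 0.59, 0.128, 0.026), (314, 0.597, 0.129, 0.025), (315, 0.602, 0.133, 0.021)]
181 [(309, 0.579, 0.128, 0.023), (310, 0.583, 0.129, 0.022), (312, 0.591, 0.133, 0.018), (314, 0.597, 0.128, 0.021), (315, 0.602, 0.131, 0.019)]
[(172, 306, 0.578, 0.177, 0.027), (174, 306, 0.579, 0.176, 0.019), (176, 308, 0.579, 0.149, 0.029), (178, 308, 0.58, 0.151, 0.019)]
[309.63503713 176.41988543] [305.83395651 176.73348084] [313.42652378 176.10708154]
```

```bash
python3 -m creep '[{"dx":0,"dy":0,"dz":-0.001,"rx":0,"ry":0,"rz":0,"gripper":0.5},{"dx":0,"dy":0,"dz":-0.001,"rx":0,"ry":0,"rz":0,"gripper":0.48},{"dx":0,"dy":0,"dz":-0.001,"rx":0,"ry":0,"rz":0,"gripper":0.46},{"dx":0,"dy":0,"dz":-0.001,"rx":0,"ry":0,"rz":0,"gripper":0.44},{"dx":0,"dy":0,"dz":-0.001,"rx":0,"ry":0,"rz":0,"gripper":0.42},{"dx":0,"dy":0,"dz":-0.001,"rx":0,"ry":0,"rz":0,"gripper":0.3},{"dx":0,"dy":0,"dz":-0.001,"rx":0,"ry":0,"rz":0,"gripper":0.2},{"dx":0,"dy":0,"dz":-0.001,"rx":0,"ry":0,"rz":0,"gripper":0.2},{"dx":0,"dy":0,"dz":-0.001,"rx":0,"ry":0,"rz":0,"gripper":0.2},{"dx":0,"dy":0,"dz":-0.001,"rx":0,"ry":0,"rz":0,"gripper":0.2}]' 35
python3 -c "
from h import *
p,d=snap('side','s13');crop(p,285,345,135,195,10,'s13c')"
```

```text
time: 18.45
tool_pos: [0.585, 0.1608, 0.0989]
tool_rot: [-1.571, -0.0, 1.693]
contact_force: [1.2, -0.1, -0.1]
opening: 0.042
```

View pics/s13c.png

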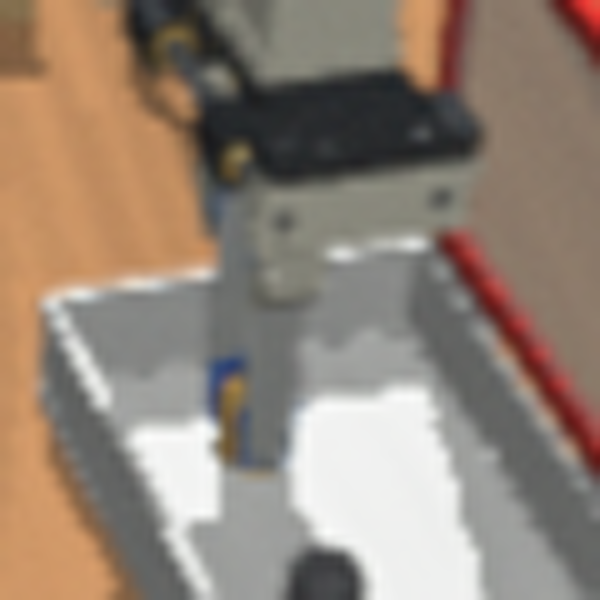

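Jaws have closed on the pommel (opening 42.0 mm as expected; brass visible between the jaws at crop (235,420)). Lift straight up.

```bash
python3 -m creep '[{"dx":0,"dy":-0.005,"dz":0,"rx":0,"ry":0,"rz":0,"gripper":0.2},{"dx":0,"dy":-0.015,"dz":0,"rx":0,"ry":0,"rz":0,"gripper":0.2},{"dx":0,"dy":-0.03,"dz":0,"rx":0,"ry":0,"rz":0,"gripper":0.2},{"dx":0,"dy":-0.05,"dz":0,"rx":0,"ry":0,"rz":0,"gripper":0.2},{"dx":0,"dy":-0.07,"dz":0,"rx":0,"ry":0,"rz":0,"gripper":0.2},{"dx":0,"dy":-0.09,"dz":0,"rx":0,"ry":0,"rz":0,"gripper":0.2},{"dx":0,"dy":-0.11,"dz":0,"rx":0,"ry":0,"rz":0,"gripper":0.2},{"dx":0,"dy":-0.13,"dz":0,"rx":0,"ry":0,"rz":0,"gripper":0.2},{"dx":0,"dy":-0.145,"dz":0,"rx":0,"ry":0,"rz":0,"gripper":0.2},{"dx":0,"dy":-0.155,"dz":0,"rx":0,"ry":0,"rz":0,"gripper":0.2},{"dx":0,"dy":-0.16,"dz":0,"rx":0,"ry":0,"rz":0,"gripper":0.2},{"dx":0,"dy":-0.16,"dz":0,"rx":0,"ry":0,"rz":0,"gripper":0.2},{"dx":0,"dy":-0.16,"dz":0,"rx":0,"ry":0,"rz":0,"gripper":0.2},{"dx":0,"dy":-0.16,"dz":0,"rx":0,"ry":0,"rz":0,"gripper":0.2}]' 35
python3 -c "
from h import *
p,d=snap('side','s14');crop(p,250,400,60,210,5,'s14c')
P=cloud('side',d); q=p.astype(int)
m=(q[...,0]-q[...,2]>50)&(q[...,1]>80)&(P[...,0]>.54)&(P[...,0]<.64)&(P[...,1]>.1)&(P[...,1]<.22)&(P[...,2]<.26)&(P[...,2]>.02)
print(m.sum(),P[m].min(0),P[m].max(0))
redfit([('side','s14')])
s=status.observe();print(s['qvel'],s['opening'])"
```

```text
time: 20.25
tool_pos: [0.5847, 0.1608, 0.2582]
tool_rot: [-1.57, -0.0, 1.693]
contact_force: [-0.3, 0.8, -1.8]
opening: 0.0421
10 [0.57274149 0.14712683 0.17118797] [0.58005814 0.18525723 0.24286698]
side 0.04 27 lx 0.0716 z 0.0623 zmax 0.065 ly -0.108 0.108
side 0.065 21 lx 0.0717 z 0.0723 zmax 0.085 ly -0.108 0.107
side 0.09 16 lx 0.0722 z 0.0995 zmax 0.114 ly -0.111 0.115
side 0.115 17 lx 0.0727 z 0.1273 zmax 0.138 ly -0.109 0.116
side 0.14 17 lx 0.0727 z 0.155 zmax 0.164 ly -0.11 0.109
side 0.165 14 lx 0.0727 z 0.178 zmax 0.188 ly -0.11 0.111
side 0.19 89 lx 0.0727 z 0.2011 zmax 0.215 ly -0.109 0.106
side 0.215 26 lx 0.0723 z 0.2277 zmax 0.24 ly -0.05 0.049
side 0.24 40 lx 0.0721 z 0.2481 zmax 0.253 ly -0.049 0.047
[ 9.54231150e-05 -2.10725482e-03 -1.78065169e-03 -2.00950245e-03
  8.32200143e-04  7.33574077e-04] 0.04161960585466575
```

View pics/s14c.png

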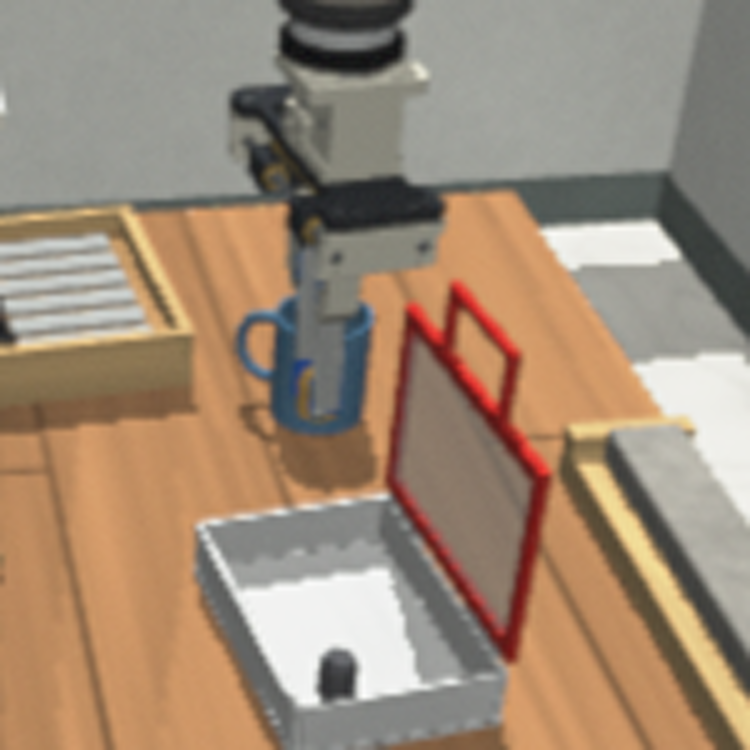

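```bash
python3 -m creep '[{"dx":0,"dy":0,"dz":0,"rx":0,"ry":0,"rz":0,"gripper":0.2},{"dx":0,"dy":0,"dz":0,"rx":0,"ry":0,"rz":0,"gripper":0.2},{"dx":0,"dy":0,"dz":0,"rx":0,"ry":0,"rz":0,"gripper":0.2},{"dx":0,"dy":0,"dz":0,"rx":0,"ry":0,"rz":0,"gripper":0.2},{"dx":0,"dy":0,"dz":0,"rx":0,"ry":0,"rz":0,"gripper":0.2},{"dx":0,"dy":0,"dz":0,"rx":0,"ry":0,"rz":0,"gripper":0.2},{"dx":0,"dy":0,"dz":0,"rx":0,"ry":0,"rz":0,"gripper":0.2},{"dx":0,"dy":0,"dz":0,"rx":0,"ry":0,"rz":0,"gripper":0.2}]' 35
python3 -c "
from h import *
p,d=snap('side','s15');crop(p,295,345,85,165,7,'s15c');a,_=load('s14');print(np.abs(p[85:165,295:345].astype(int)-a[85:165,295:345]).mean())
p,d=snap('top','t15')"
```

```text
time: 21.3
tool_pos: [0.5849, 0.1608, 0.2588]
tool_rot: [-1.571, -0.0, 1.693]
contact_force: [0.6, -0.6, -2.1]
opening: 0.0417
1.7205833333333334
```

View pics/s15c.png

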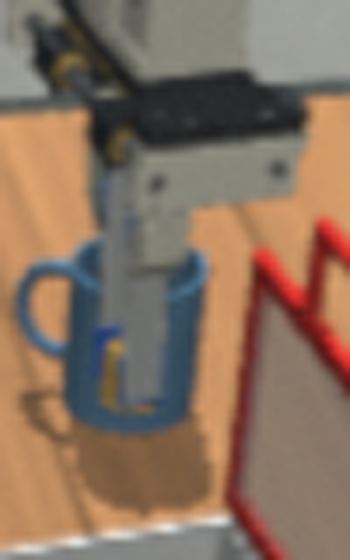

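View pics/t15.png

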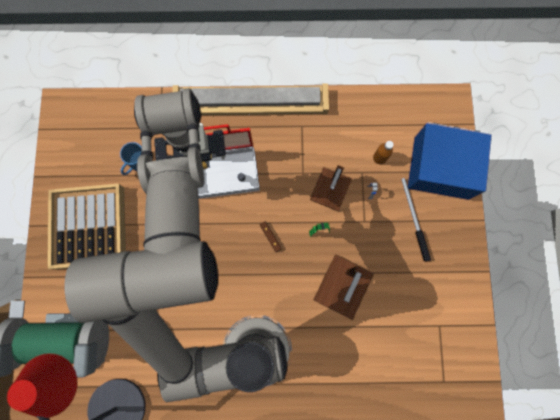

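```bash
python3 -c "
from cell import robot
print(robot.hand_in())"
```

```text
the job is handed in; nothing more can be done
None
```

I handed the job in at about 21 s. The brass pommel was held motionless in the blue tongs, its underside about 16 cm above the bench by the depth reading.

- **Cover:** I pinched the bar, swung the cover up and let go. It measured upright within about 0.02 rad at release. A second fit, taken after the lift, was the same.
- **Tongs and pommel:** I lifted the larger blue tongs off the smaller stand's peg, carried them at 48.7 mm and closed them on the brass at 35 N. The opening settled at 42.0 mm, which matches the expected closed width. The fingers never touched the brass.
- **Last checks:** After holding for one more second, the grip opening (41.7 mm) and the pose were unchanged. The steel pommel, mug, bottle, handle blank, honing rod and the other tongs looked where they started.
- **What disagreed or could not be checked:**
  - The bar slid about 5 mm along the finger pads during the swing, with a force of up to about 14 N at the tool.
  - The jaws hung 3 to 5 mm off where the given sizes put them, because the tongs leaned, so I corrected for that before lowering.
  - The arm hid the brush in the last top view. Nothing was moved near it.

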